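Open the games chest and unscrew the dice jar

ROBOT

A 6-joint arm with a two-finger parallel gripper is mounted at the origin on the work surface. World frame = base frame: x ahead of the robot, y to its left, z up, the work surface at z = 0. Lengths are in m, angles in rad, forces in N, time in s.
With the tool pointing down it reaches from about 0.425 to 0.95 m from the base axis. Payload 3.5 kg.
Tool frame: the origin (TCP) lies midway between the tips of the shut fingers; the grasp point (between the pads) lies 19 mm behind it; z points along the fingers, y is the direction in which the jaws open and shut (so a half turn about z gives the same grasp; the last joint's range is limited). The gripper opens to 85 mm and grips with 20 to 120 N. Pads are 22 mm wide; open, the fingers measure 114 mm over their backs; the gripper's body (76 mm by 85 mm) begins 54 mm behind the grasp point. The pads swing forward as they close: fully open they stand 13 mm farther back than shut.
Start: joints at [1.019, 0.286, 1.577, -0, 1.279, -0.15], TCP at [0.264, 0.621, 0.231] pointing down, gripper open.
Joint ranges: [-2.77, 2.77], [-0.9, 2.22], [0.21, 2.48], [-1.53, 4.67], [0.24, 2.81], [-2.84, 2.84]. Speed limits (rad/s): [2.79, 2.79, 3.14, 3.14, 3.14, 3.14].

INTERFACE

Orientations are given as a unit quaternion [x, y, z, w].
In Python, from plant import ctrl gives the robot as it stands.
- The arm moves only by the tool apply_moves, never from a script. Its argument "moves" is a list that holds one entry, the list of rows, each a list of 7 numbers: the shift along the tool's x, y, z in m, then the turn, a rotation vector about the tool's x, y, z in degrees, then the gripper's target within -1 to 1 (shut at 1, half-way at 0, fully open at -1). In form: [[[tx, ty, tz, ax, ay, az, hand], ...]]. A call has 1 to 12 rows; each row shifts and turns the pose as measured when the row begins, along the tool's axes as they then stand; what a row does not reach is not made up. A row lasts 1/10 s, in which the tool goes at most 50 mm and 8.59 degrees, less where a joint would pass 70% of its speed; a pose out of reach is approached as far as the arm can. A call with a gripper value outside its range is refused whole. The fingers move at their own pace and stop on an object; "force" is the grip in N (left out, the last holds). Time passes only in rows, so rows that do not move let the fingers close. It gives the time, the measured TCP pose, the force and the opening at its end, in the units of the state.
- ctrl.get_state(): the state, without advancing time (a new reading comes with each control period).
- ctrl.read_camera(name): name is "side" or "top" or "wrist"; returns the picture (480x640x3 uint8, red, green, blue); there is no depth.
- ctrl.get_calibration(name): a dict with "camera_matrix" (3x3 intrinsics, pixels), "cam_to_world" (4x4, takes a point from camera to world coordinates). Camera axes: x right, y up, looking along -z (the intrinsics and any distortion apply to the point x, -y, -z); pixel columns grow to the right and rows downward; lengths in m; the calibration is good to about 2 mm. The wrist camera is an equidistant fisheye: a pixel r from the principal point sees the ray r / f radians off the axis. A picture is of the moment at which its call begins: read the wrist's pose just before it. get_calibration takes no time and is no camera call; for the wrist camera it gives the pose at the moment of the call.
- ctrl.sign_off(): hands the job in, once; it reports no verdict.
The state is a dict: "time": time; "qpos": joint angles; "dq": joint speeds; "joint_efforts": joint torques, N m; "eef_pos": TCP position; "tcp_rot": TCP orientation; "contact_force": force on the tool from outside, world axes, zero at the start; "wrist_torque": the same for the moment, N m; "opening": opening from 0.0 (shut) to 1.0 (fully open).
Only numpy, scipy, OpenCV 4.12 (cv2) and the standard library are available. Lean on these libraries where they do the work, as an engineer would, in place of code of your own. Each camera call takes 0.05 s, during which the arm holds its last target. There are 200 camera calls.

TASK

Lift the hinged lid of the wooden games chest right open until it rests on its stop. Then unscrew the tight steel cap of the square glass dice jar inside (a bit under a quarter turn counter-clockwise, seen from above), leaving the jar seated in its pocket, which keeps it from turning; do not pull the jar up with the cap, and leave the other things where they are. When the threads let go, lift the cap straight off, stop, and finish while still holding it level in the gripper about 2 cm above the jar's mouth.

Things in the scene. Friction and masses are not known exactly. Their poses are not given: they have to be found in the camera images.
- chest: Wooden games chest, fixed: 180 (x) by 300 (y) by 120 mm high, walls and floor 8 mm thick. Origin: centre of its underside, on the table; z up, x away from the robot to the hinge side, y along the hinge. A plywood insert fills it from 8 to 58 mm above the table but for two square pockets.
- lid (a joint): Angle of the chest's lid (rad): 0 closed (it starts at 0 to 0.2), grows as it opens, 1.85 on its stop, leaning back past upright. Board 184 by 304 by 10 mm, about 0.35 kg, hinged on the chest's far (+x) upper edge by stiff friction hinges (0.55 N m): it stays at whatever angle it is left and must be pushed all the way to its stop.
- lid_handle (a point): Middle of the lid's handle: a round bar 10 mm thick, 100 mm long along the chest's y, on a leg at each end, its axis 35 mm above the lid's upper face (45 mm above the hinge axis and 150 mm towards the robot from it when closed). Turns with the lid: z out of the lid's upper face, x from handle to hinge side.
- lid_hinge (a point): Point on the lid's hinge axis, in its middle, 120 mm above the table; the axis runs along the chest's y.
- jar: Square glass jar of dice: body 60 by 60 mm, 72 mm high, about 0.35 kg, loose, in one of the pockets. Origin: centre of its underside, 8 mm above the table; z up. Neck 39 mm wide with three thread ribs of 45 degrees each, rising 1.5 mm over that length.
- cap: Round steel screw cap, 56 mm outside diameter, 24 mm high, fluted side, closed top, 0.06 kg, loose. Origin: centre of its lower edge, 81 mm above the jar's origin when tight, 9 mm above the jar's shoulder; z up. Its x axis starts 0 to 0.12 rad counter-clockwise of the jar's. Up to about 0.9 N m starts it; it rises under 2 mm as it turns.
- card_box: Bystander: cardboard card box 60 by 60 by 55 mm high in the other pocket. Origin: centre of its underside.
- amber_bottle: Bystander: upright amber glass bottle, 66 mm wide, 170 mm high, on the table to the left of the chest. Origin: centre of its underside.
- dish: Bystander: white ceramic bowl, 110 mm wide, 40 mm high, on the table to the right of the chest. Origin: centre of its underside.
- book: Bystander: book lying flat, 130 by 190 by 28 mm, on the table to the left of the chest. Origin: centre of its underside.
- pocket_a (a point): Centre of the floor of the pocket at chest y = +68 mm, 8 mm above the table. Each pocket is 64 by 64 mm and 50 mm deep; the jar stands in one of the two, the card box in the other, each 2 mm loose per side.
- pocket_b (a point): Same for the pocket at chest y = -68 mm.
- jar_mouth (a point): Centre of the jar's mouth (top of its dark sprung rubber seal), 102 mm above the jar's origin, 1 mm less under the tight cap.
- cap_top (a point): Centre of the cap's flat top, 24 mm above the cap's origin. Turned counter-clockwise from above, the cap's lugs leave the ribs once its x axis stands 0.9 rad counter-clockwise of the jar's; a stop blocks it at about 1.6 rad. In between it lifts straight off.

How it is judged:
On the way, in this order (a step that is already met when the one before it is completed fails the run):
1. the lid rests open on its stop (value of joint lid above 1.75 rad and velocity of joint lid below 0.1 rad/s), for 0.2 s.
2. the cap is turned out of its threads while still down on the jar (angle between the x axis of cap and the x axis of jar, either way round above 0.65 rad and z of cap in the frame of jar below 0.09 m), for 0.05 s.
At the end, for the whole second after the job is handed in: The lid is open on its stop (over 1.75 rad); the cap is gripped by the fingers, still, level within 0.2 rad, centred within 20 mm over the jar, its lower edge clear of the jar's mouth (2 to 53 mm above it) and touching the jar nowhere; the jar stands upright on the floor of its pocket (within 6 mm) (value of joint lid above 1.75 rad and z of cap in the frame of jar between 0.104 and 0.155 m and horizontal distance between cap and jar below 0.02 m and angle between cap's own z axis and vertical below 0.2 rad and linear speed of cap below 0.03 m/s and contact force between cap and the fingers above 2 N and contact force between cap and jar below 0.2 N and height (world z) of jar below 0.014 m and angle between jar's own z axis and vertical below 0.1 rad and horizontal distance between jar and chest below 0.076 m); the arm keeps its last pose, push and grip.
It fails at once if the jar was lifted or pulled out of its seat by more than 20 mm (distance of jar from where it was at the start of the episode above 0.02 m).
It fails at once if a bystander was disturbed by more than 30 mm (distance of any of card_box, amber_bottle, dish, book from where it was at the start of the episode above 0.03 m).
It also fails if it takes over 62 s, if anything falls off the work surface, if the arm or the gripper's body presses on something with over 40 N, if the wrist force passes 120 N, or if a joint passes its speed limit or range.

## Working session

There is one attempt and no reset: what is moved stays moved. The work goes in short steps, Python scripts to look and compute and a tool call to move; the robot and the scene stay as the last step left them, time stands still between calls to the robot, and variables do not carry over. Pictures are saved under pics/ and viewed, about 8 in all and at most 12, crops included, and the job is handed in when it is done.

Besides the shell and the picture viewer there is one more tool, called after "Emit:" as name(argument=value, ...) on one line, values as JSON. apply_moves: Moves the arm, as the interface text tells. Its arguments: {"type":"object","properties":{"moves":{"type":"array","items":{"type":"array","items":{"type":"array","items":{"type":"number"}}}},"force":{"type":"number"}},"required":["moves"]}

```bash
ls; mkdir -p pics
python3 - <<'E'
from plant import ctrl
import cv2
s=ctrl.get_state(); print({k:s[k] for k in ('time','eef_pos','tcp_rot','opening','contact_force')})
for n in('top','side'):
    cv2.imwrite(f'pics/{n}1.png',ctrl.read_camera(n)[:,:,::-1]); c=ctrl.get_calibration(n); print(n,c)
E
```

```text
pics
{'time': 0.0, 'eef_pos': array([0.263604  , 0.62069527, 0.22994853]), 'tcp_rot': array([ 1.99535690e-01,  9.79889871e-01, -1.08906825e-03, -4.04537417e-04]), 'opening': 1.001369175131697, 'contact_force': array([-0.05244105, -0.00883349,  0.87500347])}
top {'camera_matrix': array([[554.58169418,   0.        , 329.70125098],
       [  0.        , 554.58169418, 240.28604802],
       [  0.        ,   0.        ,   1.        ]]), 'cam_to_world': array([[ 0.00466478,  0.98139334, -0.19195145,  0.23227288],
       [-0.99998276,  0.0052625 ,  0.00260424, -0.0170262 ],
       [ 0.00356592,  0.19193599,  0.98140097,  1.4218613 ],
       [ 0.        ,  0.        ,  0.        ,  1.        ]])}
side {'camera_matrix': array([[447.95520424,   0.        , 321.92316521],
       [  0.        , 447.95520424, 242.67698569],
       [  0.        ,   0.        ,   1.        ]]), 'cam_to_world': array([[-0.66751379, -0.70313226,  0.24501097,  0.76575974],
       [ 0.74459497, -0.63118622,  0.21721484,  0.21219705],
       [ 0.00191679,  0.32742783,  0.94487425,  1.16440104],
       [ 0.        ,  0.        ,  0.        ,  1.        ]])}
```

View pics/top1.png

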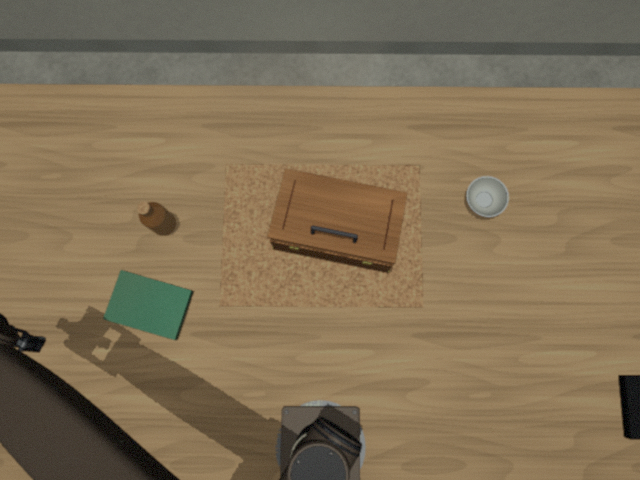

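View pics/side1.png

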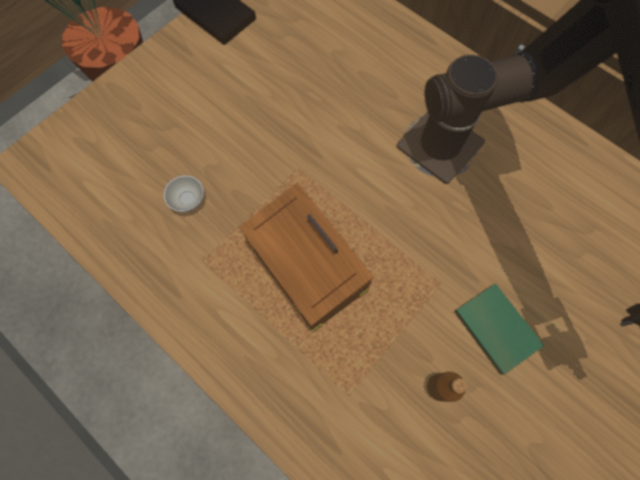

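The top view shows the chest at about (337,220), yawed roughly -10°, with the handle at (312-356, 230-238), the bottle at (152,215), the book at (150,305) and the bowl at (487,197). I'll enlarge both views.

Run:
```python
import cv2
a=cv2.imread('pics/top1.png')[160:280,260:420]; cv2.imwrite('pics/topc.png',cv2.resize(a,None,fx=5,fy=5,interpolation=cv2.INTER_CUBIC))
a=cv2.imread('pics/side1.png')[180:335,230:385]; cv2.imwrite('pics/sidec.png',cv2.resize(a,None,fx=3.87,fy=3.87,interpolation=cv2.INTER_CUBIC))
```

```text
(no output)
```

View pics/topc.png

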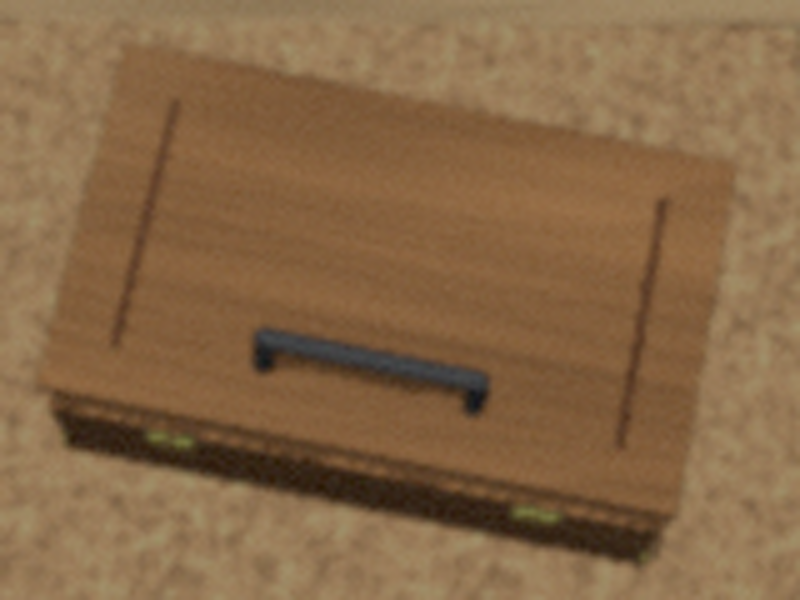

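View pics/sidec.png

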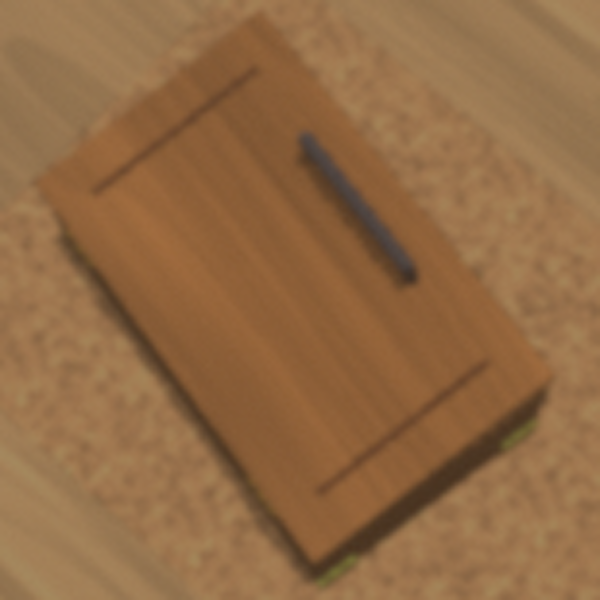

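The lid corners in the top crop are FL (128,45), FR (735,160), NR (668,518) and NL (38,388), with the handle from (258,335) to (487,380). The side crop shows the same points clearly. Next I'll fit the chest pose and lid angle from both views.

```bash
cat > h.py <<'E'
import numpy as np
from scipy.spatial.transform import Rotation as R
def proj(c,P):
    M=c['cam_to_world']; p=(np.asarray(P)-M[:3,3])@M[:3,:3]; K=c['camera_matrix']
    return np.c_[K[0,2]+K[0,0]*p[:,0]/-p[:,2], K[1,2]-K[1,1]*p[:,1]/-p[:,2]]
def ray(c,u,v,z):
    M=c['cam_to_world'];K=c['camera_matrix']
    d=M[:3,:3]@np.array([(u-K[0,2])/K[0,0],-(v-K[1,2])/K[0,0],-1]); o=M[:3,3]
    return o+d*(z-o[2])/d[2]
def chest(x,y,yaw,P):   # chest frame -> world
    return np.asarray(P)@R.from_euler('z',yaw).as_matrix().T+[x,y,0]
def lid(th,P):  # hinge-relative closed coordinates -> chest frame
    return np.asarray(P)@R.from_euler('y',th).as_matrix().T+[.09,0,.12]
E
python3 - <<'E'
from h import *
from plant import ctrl
from scipy.optimize import least_squares
t,s=ctrl.get_calibration('top'),ctrl.get_calibration('side')
T=np.array([(128,45),(735,160),(668,518),(38,388),(258,335),(487,380)])/5+[260,160]
S=np.array([(315,568),(38,182),(262,10),(552,380),(410,277),(307,137)])/3.87+[230,180]
B=np.array([(68,445),(643,562)])/5+[260,160]
def f(p):
    x,y,w,th,o=p
    L=[(o,.152,.01),(o,-.152,.01),(o-.184,-.152,.01),(o-.184,.152,.01),(-.15,.05,.047),(-.15,-.05,.047)]
    W=chest(x,y,w,lid(th,L)); Bc=chest(x,y,w,[(-.09,.15,0),(-.09,-.15,0)])
    return np.r_[(proj(t,W)-T).ravel(),(proj(s,W)-S).ravel(),(proj(t,Bc)-B).ravel(), (o-.002)*100]
r=least_squares(f,[.54,0,-.2,.1,.002]); print(r.x); print(r.fun.round(1))
x,y,w,th,o=r.x
print('handle',chest(x,y,w,lid(th,[(-.15,0,.045)])),'hinge',chest(x,y,w,lid(th,[(0,0,0)])))
for th in (0,.1,.2): print(th,abs(f([x,y,w,th,o])).mean())
print('pockets',chest(x,y,w,[(0,.068,0),(0,-.068,0)]))
print('bottle top',ray(t,150,208,.17),'dish',ray(t,487,190,.04),'book',ray(t,149,305,.028))
E
```

```text
[ 5.45615220e-01 -4.02654219e-02 -2.00893949e-01  1.24918262e-01
 -2.19624853e-04]
[-1.1 -1.6  0.3  0.1  1.1  0.3 -1.  -0.1  0.8  0.5 -2.   0.3 -0.5 -0.8
 -1.5 -0.3  0.2  0.3  1.3 -0.8 -1.2 -2.6 -0.2  1.3  0.2 -0.3 -1.6 -0.3
 -0.2]
handle [[ 0.49346117 -0.02964473  0.1833384 ]] hinge [[ 0.63380519 -0.05822451  0.12      ]]
0 1.5003755425870229
0.1 0.9064426277140987
0.2 1.3419057679275768
pockets [[ 0.55918431  0.026367    0.        ]
 [ 0.53204613 -0.10689785  0.        ]]
bottle top [0.55133138 0.39759661 0.17      ] dish [ 0.63731085 -0.42708067  0.04      ] book [0.33756292 0.4304274  0.028     ]
```

```bash
cat >> h.py <<'E'
def pose():
    from plant import ctrl
    s=ctrl.get_state(); return np.array(s['eef_pos']),R.from_quat(s['tcp_rot']),s
def down(ang,tilt=0,yaw=0): # tool down, tool y at world angle ang; then tilt about the hinge axis (chest y) by tilt
    y=np.array([np.cos(ang),np.sin(ang),0]);z=np.array([0,0,-1.])
    M=R.from_matrix(np.c_[np.cross(y,z),y,z])
    return R.from_rotvec(tilt*np.array([-np.sin(yaw),np.cos(yaw),0]))*M
def rows(p,r,wps,hand):  # wps: (goal pos, goal rot, n)
    out=[]
    for g,q,n in wps:
        rv=(r.inv()*q).as_rotvec(); 
        for i in range(n):
            p1=p+(g-p)/(n-i); step=R.from_rotvec(rv/n)
            out.append([*np.round(r.inv().apply(p1-p),4).tolist(),*np.round(np.degrees(rv/n),1).tolist(),hand]); p=p1; r=r*step
    return out
def show(o):
    for i in range(0,len(o),12): print(str(o[i:i+12]).replace(' ',''),'\n')
E
python3 - <<'E'
from h import *
p,r,s=pose()
show(rows(p,r,[(np.array([.493,-.03,.27]),down(-.2),17)],0))
E
```

```text
[[-0.0274,-0.03,-0.0023,-0.0,0.0,4.6,0],[-0.0297,-0.0277,-0.0023,-0.0,0.0,4.6,0],[-0.0318,-0.0252,-0.0023,-0.0,0.0,4.6,0],[-0.0338,-0.0225,-0.0023,-0.0,0.0,4.6,0],[-0.0355,-0.0197,-0.0023,-0.0,0.0,4.6,0],[-0.0369,-0.0168,-0.0023,-0.0,0.0,4.6,0],[-0.0382,-0.0138,-0.0023,-0.0,0.0,4.6,0],[-0.0392,-0.0107,-0.0023,-0.0,0.0,4.6,0],[-0.0399,-0.0075,-0.0023,-0.0,0.0,4.6,0],[-0.0404,-0.0043,-0.0023,-0.0,0.0,4.6,0],[-0.0406,-0.001,-0.0023,-0.0,0.0,4.6,0],[-0.0405,0.0023,-0.0023,-0.0,0.0,4.6,0]] 

[[-0.0402,0.0055,-0.0023,-0.0,0.0,4.6,0],[-0.0396,0.0087,-0.0023,-0.0,0.0,4.6,0],[-0.0388,0.0119,-0.0023,-0.0,0.0,4.6,0],[-0.0377,0.015,-0.0023,-0.0,0.0,4.6,0],[-0.0364,0.018,-0.0023,-0.0,0.0,4.6,0]]
```

Emit:
apply_moves(moves=[[[-0.027,-0.03,-0.004,0,0,4.6,0],[-0.03,-0.028,-0.004,0,0,4.6,0],[-0.032,-0.025,-0.004,0,0,4.6,0],[-0.034,-0.022,-0.004,0,0,4.6,0],[-0.035,-0.02,-0.004,0,0,4.6,0],[-0.037,-0.017,-0.004,0,0,4.6,0],[-0.038,-0.014,-0.002,0,0,4.6,0],[-0.039,-0.011,-0.002,0,0,4.6,0],[-0.04,-0.007,-0.002,0,0,4.6,0],[-0.04,-0.004,-0.002,0,0,4.6,0],[-0.04,-0.001,-0.002,0,0,4.6,0],[-0.04,0.002,-0.002,0,0,4.6,0]]], force=40)

```text
time: 1.3
eef_pos: [0.4182, 0.1457, 0.2608]
tcp_rot: [0.642, 0.767, -0.006, -0.0]
contact_force: [0.3, 0.1, -0.3]
opening: 0.502
```

Run:
```python
from h import *
p,r,s=pose();print(p,s['time'],s['opening'])
show(rows(p,r,[(np.array([.493,-.03,.25]),down(-.2),8)],0))
```

```text
[0.41822394 0.14570306 0.26077268] 1.3 0.502482580603792
[[-0.0233,0.0054,0.0015,-0.1,0.1,2.7,0],[-0.023,0.0065,0.0014,-0.1,0.1,2.7,0],[-0.0226,0.0075,0.0014,-0.1,0.1,2.7,0],[-0.0223,0.0086,0.0014,-0.1,0.1,2.7,0],[-0.0218,0.0096,0.0014,-0.1,0.1,2.7,0],[-0.0214,0.0106,0.0014,-0.1,0.1,2.7,0],[-0.0208,0.0116,0.0014,-0.1,0.1,2.7,0],[-0.0203,0.0126,0.0014,-0.1,0.1,2.7,0]]
```

Emit:
apply_moves(moves=[[[-0.023,0.005,0.001,0,0,2.7,0],[-0.023,0.0065,0.001,0,0,2.7,0],[-0.0225,0.0075,0.001,0,0,2.7,0],[-0.022,0.0085,0.0015,0,0,2.7,0],[-0.022,0.0095,0.0015,0,0,2.7,0],[-0.0215,0.0105,0.0015,0,0,2.7,0],[-0.021,0.0115,0.0015,0,0,2.7,0],[-0.02,0.0125,0.0015,0,0,2.7,0],[0,0,0,0,0,0,0]]])

```text
time: 2.2
eef_pos: [0.4902, -0.0425, 0.2474]
tcp_rot: [0.782, 0.623, -0.008, -0.001]
contact_force: [-0.6, 0.2, 0.3]
opening: 0.502
```

Run:
```python
from h import *
from plant import ctrl
import cv2
p,r,s=pose();print(p,r.as_quat(),s['time'])
c=ctrl.get_calibration('wrist'); print(c); cv2.imwrite('pics/w1.png',ctrl.read_camera('wrist')[:,:,::-1])
```

```text
[ 0.49022932 -0.04251352  0.24736235] [ 0.78239475  0.62272934 -0.00812304 -0.00080367] 2.2
{'camera_matrix': array([[371.64829954,   0.        , 317.48741756],
       [  0.        , 371.64829954, 240.29069027],
       [  0.        ,   0.        ,   1.        ]]), 'cam_to_world': array([[ 0.97427237,  0.21120761,  0.07864277,  0.50895607],
       [-0.22508982,  0.92939375,  0.29250952,  0.03158585],
       [-0.01130986, -0.30268564,  0.95302334,  0.39021622],
       [ 0.        ,  0.        ,  0.        ,  1.        ]])}
```

View pics/w1.png

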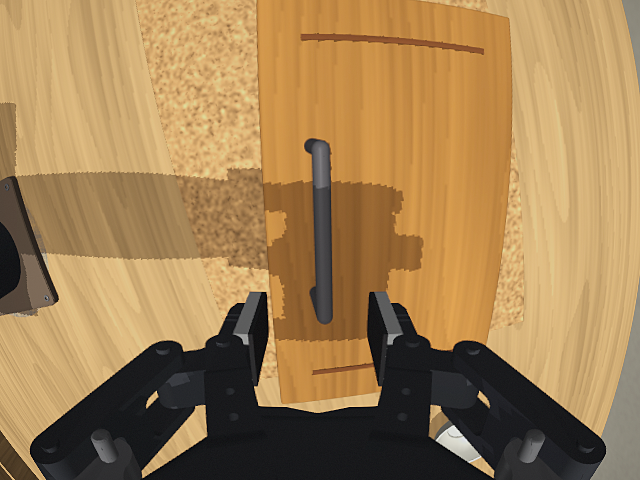

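The wrist view shows the handle bar with ends at (319,147) for +y and (324,318) for -y, running parallel to the pads. I'll compute its position.

```bash
cat >> h.py <<'E'
def fray(c,u,v,z):
    K=c['camera_matrix'];M=c['cam_to_world'];a=np.array([u-K[0,2],v-K[1,2]])/K[0,0];t=np.hypot(*a)
    d=np.r_[a/t*np.sin(t),np.cos(t)]*[1,-1,-1]; d=M[:3,:3]@d; o=M[:3,3]
    return o+d*(z-o[2])/d[2]
E
python3 - <<'E'
from h import *
from plant import ctrl
c=ctrl.get_calibration('wrist')
for z in (.165,.175,.183,.19):
    a,b=fray(c,319,145,z),fray(c,324,320,z); d=a-b
    print(z,a,b,'mid',(a+b)/2,'len',np.linalg.norm(d),'yaw',np.arctan2(d[1],d[0])-np.pi/2)
E
```

```text
0.165 [0.50415416 0.02191461 0.165     ] [ 0.48129    -0.09385016  0.165     ] mid [ 0.49272208 -0.03596777  0.165     ] len 0.11800106028570487 yaw -0.19499569146129003
0.175 [0.50434519 0.02238822 0.175     ] [ 0.48249633 -0.08823597  0.175     ] mid [ 0.49342076 -0.03292387  0.175     ] len 0.11276118031452934 yaw -0.19499569146129025
0.183 [0.50449802 0.02276711 0.183     ] [ 0.48346139 -0.08374462  0.183     ] mid [ 0.49397971 -0.03048876  0.183     ] len 0.10856927633758888 yaw -0.19499569146129092
0.19 [0.50463175 0.02309864 0.19      ] [ 0.48430582 -0.07981469  0.19      ] mid [ 0.49446878 -0.02835803  0.19      ] len 0.10490136035776598 yaw -0.1949956914612898
```

Run:
```python
from h import *
p,r,s=pose()
q=down(-.197)
show(rows(p,r,[(np.array([.494,-.03,.24]),q,2),(np.array([.494,-.03,.164]),q,5)],0))
```

```text
[[0.0061,0.0008,0.0036,-0.4,0.3,-0.8,0],[0.0061,0.0009,0.0036,-0.4,0.3,-0.8,0],[0.0,-0.0,0.0152,0.0,0.0,0.0,0],[0.0,-0.0,0.0152,0.0,0.0,0.0,0],[0.0,-0.0,0.0152,0.0,0.0,0.0,0],[0.0,-0.0,0.0152,0.0,0.0,0.0,0],[0.0,-0.0,0.0152,0.0,0.0,0.0,0]]
```

Emit:
apply_moves(moves=[[[0.006,0.001,0.0035,-0.4,0.3,-0.8,0],[0.006,0.001,0.0035,-0.4,0.3,-0.8,0],[0,0,0.015,0,0,0,0],[0,0,0.015,0,0,0,0],[0,0,0.015,0,0,0,0],[0,0,0.015,0,0,0,0],[0,0,0.015,0,0,0,0],[0,0,0,0,0,0,0]]])

```text
time: 3.05
eef_pos: [0.4924, -0.0192, 0.1609]
tcp_rot: [0.767, 0.642, 0.003, -0.0]
contact_force: [-1.4, -0.9, 0.1]
opening: 0.505
```

Run:
```python
from h import *
p,r,s=pose();print(p,r.as_matrix().round(3),s['contact_force'])
```

```text
[ 0.49243114 -0.01916512  0.16088055] [[ 0.177  0.984  0.004]
 [ 0.984 -0.177  0.004]
 [ 0.005  0.004 -1.   ]] [-1.42961693 -0.90404224  0.08897876]
```

Emit:
apply_moves(moves=[[[-0.006,0.004,-0.003,0,0,0,0.5],[0,0,0,0,0,0,1],[0,0,0,0,0,0,1],[0,0,0,0,0,0,1],[0,0,0,0,0,0,1],[0,0,0,0,0,0,1]]], force=40)

```text
time: 3.65
eef_pos: [0.4967, -0.0246, 0.1652]
tcp_rot: [0.767, 0.642, 0.005, 0.001]
contact_force: [2.3, -0.6, -3.9]
opening: 0.098
```

```bash
cat > arc.py <<'E'
from h import *
import sys
# circle about hinge in the chest x-z plane, from the measured grasp point
X,Y,W=.5456,-.0403,-.197
def plan(th1,tilt1,n,hand,inlift=0.):
    p,r,s=pose(); ux=np.array([np.cos(W),np.sin(W),0]); uz=np.array([0,0,1.])
    H=np.array([X,Y,0])+.09*ux+.12*uz
    g=p-.019*r.as_matrix()[:,2]; v=g-H; a,b=v@ux,v@uz; rad=np.hypot(a,b)
    th0=np.arctan2(b,-a)-np.arctan2(45,150)
    z=r.as_matrix()[:,2]; t0=np.arctan2(-z@ux,-z@uz)
    print('t',s['time'],'r',rad.round(4),'theta',th0.round(3),'tilt',t0.round(3),'F',s['contact_force'].round(1),'open',s['opening'])
    if n==0: return
    w=[];lat=v-a*ux-b*uz
    for i in range(1,n+1):
        th=th0+(th1-th0)*i/n; t=t0+(tilt1-t0)*i/n; al=th+np.arctan2(45,150)
        q=down(W,t,W); gp=H+lat+.1566*(-np.cos(al)*ux+np.sin(al)*uz)
        w.append((gp+.019*q.as_matrix()[:,2],q,1))
    show(rows(p,r,w,hand))
if __name__=='__main__': plan(float(sys.argv[1]),float(sys.argv[2]),int(sys.argv[3]),1)
E
python3 arc.py .7 0.05 12
```

```text
t 3.65 r 0.1551 theta 0.135 tilt -0.008 F [ 2.3 -0.6 -3.9] open 0.09836981666769083
[[-0.0001,0.0018,-0.0073,0.3,-0.4,1.2,1],[0.0,0.0034,-0.0065,0.3,0.0,0.0,1],[-0.0,0.0037,-0.0063,0.3,0.0,0.0,1],[0.0,0.004,-0.0061,0.3,-0.0,-0.0,1],[-0.0,0.0042,-0.006,0.3,0.0,0.0,1],[0.0,0.0045,-0.0058,0.3,-0.0,-0.0,1],[0.0,0.0047,-0.0056,0.3,-0.0,-0.0,1],[0.0,0.005,-0.0054,0.3,0.0,0.0,1],[0.0,0.0052,-0.0052,0.3,0.0,0.0,1],[-0.0,0.0054,-0.0049,0.3,0.0,0.0,1],[0.0,0.0056,-0.0047,0.3,-0.0,0.0,1],[0.0,0.0058,-0.0044,0.3,0.0,-0.0,1]]
```

Emit:
apply_moves(moves=[[[0,0.002,-0.0075,0.3,-0.4,1.2,1],[0,0.0035,-0.0065,0.3,0,0,1],[0,0.0035,-0.0065,0.3,0,0,1],[0,0.004,-0.006,0.3,0,0,1],[0,0.004,-0.006,0.3,0,0,1],[0,0.0045,-0.006,0.3,0,0,1],[0,0.0045,-0.0055,0.3,0,0,1],[0,0.005,-0.0055,0.3,0,0,1],[0,0.005,-0.005,0.3,0,0,1],[0,0.0055,-0.005,0.3,0,0,1],[0,0.0055,-0.0045,0.3,0,0,1],[0,0.006,-0.0045,0.3,0,0,1]]])

```text
time: 4.85
eef_pos: [0.5455, -0.0348, 0.2273]
tcp_rot: [0.772, 0.634, -0.028, -0.032]
contact_force: [-5.0, 0.8, -5.3]
opening: 0.099
```

```bash
python3 arc.py 1.25 .15 12
```

```text
t 4.85 r 0.1548 theta 0.662 tilt 0.085 F [-5.   0.8 -5.3] open 0.09912954392466708
[[0.0,0.0047,-0.0062,0.3,0.2,-0.0,1],[-0.0,0.0061,-0.0045,0.3,-0.0,-0.0,1],[0.0,0.0063,-0.0043,0.3,-0.0,0.0,1],[-0.0,0.0064,-0.004,0.3,0.0,0.0,1],[0.0,0.0066,-0.0037,0.3,-0.0,-0.0,1],[-0.0,0.0068,-0.0034,0.3,-0.0,-0.0,1],[0.0,0.0069,-0.0031,0.3,0.0,-0.0,1],[-0.0,0.007,-0.0028,0.3,-0.0,-0.0,1],[-0.0,0.0072,-0.0025,0.3,0.0,0.0,1],[0.0,0.0073,-0.0022,0.3,0.0,0.0,1],[-0.0,0.0073,-0.0018,0.3,0.0,0.0,1],[0.0,0.0074,-0.0015,0.3,-0.0,0.0,1]]
```

Handle held and the lid is following, with the radius constant.

Emit:
apply_moves(moves=[[[0,0.005,-0.0055,0.3,0.2,0,1],[0,0.006,-0.0045,0.3,0,0,1],[0,0.0065,-0.0045,0.3,0,0,1],[0,0.0065,-0.004,0.3,0,0,1],[0,0.0065,-0.0035,0.3,0,0,1],[0,0.007,-0.0035,0.3,0,0,1],[0,0.007,-0.003,0.3,0,0,1],[0,0.007,-0.003,0.3,0,0,1],[0,0.007,-0.0025,0.3,0,0,1],[0,0.0075,-0.002,0.3,0,0,1],[0,0.0075,-0.002,0.3,0,0,1],[0,0.0075,-0.0015,0.3,0,0,1]]])

```text
time: 6.05
eef_pos: [0.6342, -0.0527, 0.258]
tcp_rot: [0.771, 0.632, -0.051, -0.062]
contact_force: [-5.2, 1.0, -8.7]
opening: 0.099
```

```bash
python3 arc.py 1.75 .26 12
```

```text
t 6.05 r 0.1567 theta 1.295 tilt 0.161 F [-5.2  1.  -8.7] open 0.09898996347115971
[[-0.0,0.0058,-0.0006,0.5,-0.0,0.0,1],[-0.0,0.0058,-0.0006,0.5,-0.0,-0.0,1],[0.0,0.0058,-0.0004,0.5,0.0,0.0,1],[-0.0,0.0058,-0.0002,0.5,-0.0,-0.0,1],[0.0,0.0058,-0.0,0.5,0.0,0.0,1],[0.0,0.0058,0.0001,0.5,0.0,0.0,1],[-0.0,0.0058,0.0003,0.5,-0.0,0.0,1],[-0.0,0.0058,0.0005,0.5,0.0,0.0,1],[0.0,0.0057,0.0007,0.5,0.0,0.0,1],[0.0,0.0057,0.0008,0.5,-0.0,-0.0,1],[0.0,0.0057,0.001,0.5,-0.0,-0.0,1],[-0.0,0.0057,0.0012,0.5,0.0,-0.0,1]]
```

Emit:
apply_moves(moves=[[[0,0.006,-0.0005,0.5,0,0,1],[0,0.006,-0.0005,0.5,0,0,1],[0,0.006,-0.0005,0.5,0,0,1],[0,0.006,0,0.5,0,0,1],[0,0.006,0,0.5,0,0,1],[0,0.006,0,0.5,0,0,1],[0,0.006,0.0005,0.5,0,0,1],[0,0.006,0.0005,0.5,0,0,1],[0,0.0055,0.0005,0.5,0,0,1],[0,0.0055,0.001,0.5,0,0,1],[0,0.0055,0.001,0.5,0,0,1],[0,0.0055,0.001,0.5,0,0,1]]])

```text
time: 7.25
eef_pos: [0.7026, -0.0666, 0.2411]
tcp_rot: [0.765, 0.627, -0.093, -0.113]
contact_force: [-7.8, 1.1, -6.2]
opening: 0.097
```

```bash
python3 arc.py 1.88 .27 5
```

```text
t 7.25 r 0.158 theta 1.771 tilt 0.294 F [-7.8  1.1 -6.2] open 0.09663358504092169
[[0.0,0.0032,0.0021,-0.3,0.0,0.0,1],[-0.0,0.0034,0.0008,-0.3,0.0,0.0,1],[0.0,0.0034,0.0009,-0.3,-0.0,0.0,1],[0.0,0.0034,0.001,-0.3,0.0,0.0,1],[0.0,0.0033,0.0011,-0.3,-0.0,0.0,1]]
```

Emit:
apply_moves(moves=[[[0,0.0035,0.0015,0,0,0,1],[0,0.0035,0.001,0,0,0,1],[0,0.0035,0.001,0,0,0,1],[0,0.0035,0.001,0,0,0,1],[0,0.003,0.001,0,0,0,1],[0,0.003,0.001,0,0,0,1]]])

```text
time: 7.85
eef_pos: [0.7119, -0.0685, 0.2358]
tcp_rot: [0.762, 0.625, -0.107, -0.129]
contact_force: [-17.7, 2.0, 0.0]
opening: 0.098
```

```bash
python3 arc.py 1.88 .27 0
```

```text
t 7.85 r 0.1584 theta 1.845 tilt 0.336 F [-17.7   2.    0. ] open 0.09813904671102668
```

Emit:
apply_moves(moves=[[[0,0.002,0,0,0,0,1],[0,0.001,0,0,0,0,1],[0,0,0,0,0,0,0.45],[0,0,0,0,0,0,0.45],[0,0,0,0,0,0,0.45],[0,0,-0.02,0,0,0,0.45],[0,0,-0.03,0,0,0,0.45],[0,0,-0.03,0,0,0,0.45],[0,0,-0.03,0,0,0,0.45]]])

```text
time: 8.75
eef_pos: [0.7559, -0.0761, 0.3507]
tcp_rot: [0.763, 0.627, -0.101, -0.123]
contact_force: [0.3, -1.3, -0.8]
opening: 0.275
```

Run:
```python
from h import *
from plant import ctrl
import cv2
p,r,s=pose();print(p,s['time'],s['contact_force'])
cv2.imwrite('pics/top2.png',ctrl.read_camera('top')[:,:,::-1])
a=cv2.imread('pics/top2.png')[130:290,240:440]; cv2.imwrite('pics/top2c.png',cv2.resize(a,None,fx=3.75,fy=3.75,interpolation=cv2.INTER_CUBIC))
cv2.imwrite('pics/side2.png',ctrl.read_camera('side')[:,:,::-1])
```

```text
[ 0.75592027 -0.07614034  0.35071148] 8.75 [ 0.29926924 -1.28646939 -0.79061899]
```

View pics/top2c.png

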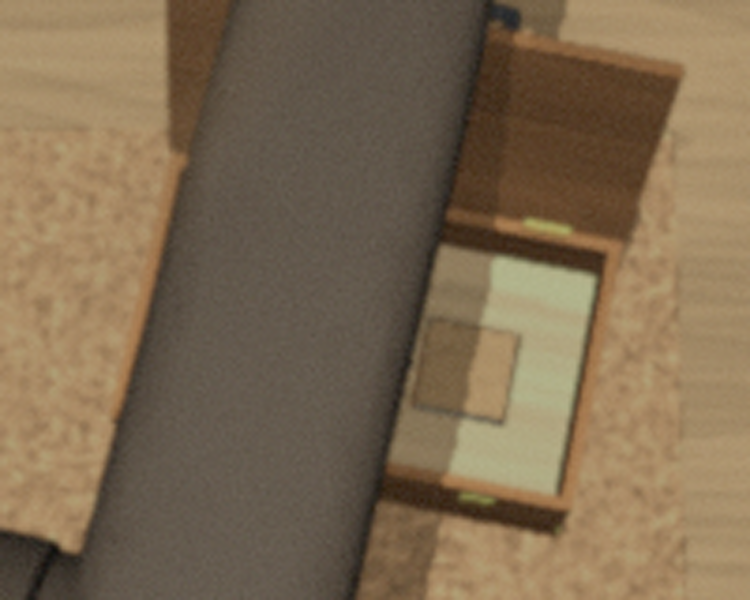

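The top view shows the lid leaning back past upright and the card box in pocket_b (crop 465,370). The jar is therefore in pocket_a, near (0.559, 0.026). I'll move over it and look with the wrist camera.

Run:
```python
from h import *
p,r,s=pose()
show(rows(p,r,[(np.array([.70,-.05,.375]),down(-.25,.2,-.2),3),(np.array([.559,.02,.37]),down(-.6),7),(np.array([.559,.02,.25]),down(-.6),5)],-1))
```

```text
[[0.005,-0.0214,0.0003,-2.1,0.1,1.0,-1],[0.0046,-0.0215,-0.0004,-2.1,0.1,1.0,-1],[0.0042,-0.0215,-0.0012,-2.1,0.1,1.0,-1],[0.0047,-0.0214,0.005,-1.6,0.4,2.9,-1],[0.0036,-0.0218,0.0044,-1.6,0.4,2.9,-1],[0.0025,-0.022,0.0038,-1.6,0.4,2.9,-1],[0.0014,-0.0222,0.0032,-1.6,0.4,2.9,-1],[0.0003,-0.0223,0.0026,-1.6,0.4,2.9,-1],[-0.0009,-0.0224,0.002,-1.6,0.4,2.9,-1],[-0.002,-0.0224,0.0014,-1.6,0.4,2.9,-1],[0.0,0.0,0.024,-0.0,0.0,-0.0,-1],[0.0,0.0,0.024,-0.0,0.0,-0.0,-1]] 

[[0.0,0.0,0.024,-0.0,0.0,-0.0,-1],[0.0,0.0,0.024,-0.0,0.0,-0.0,-1],[0.0,0.0,0.024,-0.0,0.0,-0.0,-1]]
```

Emit:
apply_moves(moves=[[[0.005,-0.02,-0.006,-2.1,0,1,0],[0.005,-0.021,-0.002,-2.1,0,1,0],[0.004,-0.021,-0.001,-2.1,0,1,-1],[0.004,-0.021,0.005,-1.6,0.4,2.9,-1],[0.003,-0.022,0.004,-1.6,0.4,2.9,-1],[0.002,-0.022,0.004,-1.6,0.4,2.9,-1],[0.001,-0.022,0.003,-1.6,0.4,2.9,-1],[0,-0.022,0.003,-1.6,0.4,2.9,-1],[-0.001,-0.022,0.002,-1.6,0.4,2.9,-1],[-0.002,-0.022,0.001,-1.6,0.4,2.9,-1],[0,0,0,0,0,0,-1]]])

```text
time: 9.95
eef_pos: [0.563, 0.0199, 0.3776]
tcp_rot: [0.889, 0.457, 0.019, 0.014]
contact_force: [0.3, -0.8, 0.3]
opening: 0.998
```

Run:
```python
from h import *
p,r,s=pose();print(p,s['time'],s['contact_force'])
show(rows(p,r,[(np.array([.558,.018,.25]),down(-.6),5)],-1))
```

```text
[0.56302499 0.01987903 0.37756696] 9.95 [ 0.31058986 -0.84453449  0.28911432]
[[-0.0014,-0.0017,0.0254,0.5,-0.2,-0.2,-1],[-0.0013,-0.0015,0.0255,0.5,-0.2,-0.2,-1],[-0.0012,-0.0012,0.0255,0.5,-0.2,-0.2,-1],[-0.0011,-0.001,0.0255,0.5,-0.2,-0.2,-1],[-0.001,-0.0008,0.0255,0.5,-0.2,-0.2,-1]]
```

Emit:
apply_moves(moves=[[[-0.0015,-0.0015,0.025,0.5,-0.2,-0.2,-1],[-0.0015,-0.0015,0.025,0.5,-0.2,-0.2,-1],[-0.001,-0.001,0.025,0.5,-0.2,-0.2,-1],[-0.001,-0.001,0.025,0.5,-0.2,-0.2,-1],[-0.001,-0.001,0.025,0.5,-0.2,-0.2,-1],[0,0,0,0,0,0,-1],[0,0,0,0,0,0,-1]]])

```text
time: 10.65
eef_pos: [0.5649, 0.0164, 0.2554]
tcp_rot: [0.884, 0.467, 0.009, 0.004]
contact_force: [0.6, -0.4, 0.4]
opening: 0.998
```

Run:
```python
from h import *
from plant import ctrl
import cv2,json
p,r,s=pose();print(p,r.as_matrix().round(3),s['time'])
c=ctrl.get_calibration('wrist'); np.savez('w2.npz',**c); cv2.imwrite('pics/w2.png',ctrl.read_camera('wrist')[:,:,::-1])
```

```text
[0.56489241 0.01636674 0.25539083] [[ 0.564  0.825  0.02 ]
 [ 0.826 -0.564  0.001]
 [ 0.012  0.016 -1.   ]] 10.65
```

View pics/w2.png

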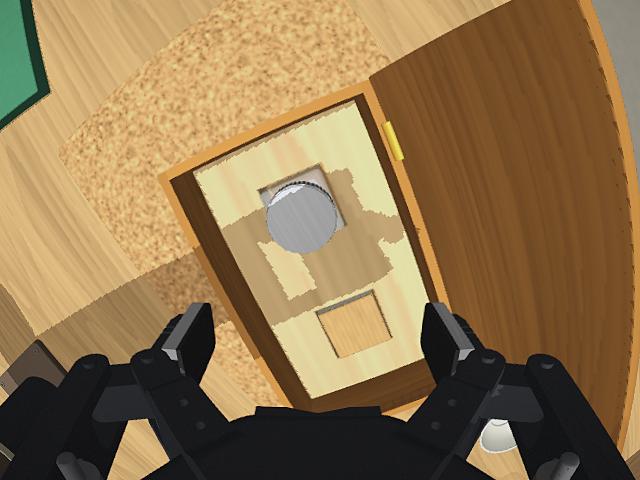

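The wrist view shows the steel cap's top as a disc centred at about (301,217), roughly 70 px wide. The card box is at (355,325), and the chest rim's outer corners are at (160,178) and about (371,80).

Run:
```python
from h import *
c=dict(np.load('w2.npz'))
C=fray(c,301,217,.113); print('cap',C,'dia',fray(c,266,217,.113)-fray(c,336,217,.113),fray(c,301,182,.113)-fray(c,301,253,.113))
print('corners',fray(c,160,178,.12),fray(c,371,80,.12),'exp',chest(.5456,-.0403,-.197,[(-.09,.15,.12),(.09,.15,.12)]))
print('exp pocket',chest(.5456,-.0403,-.197,[(0,.068,0)]))
p,r,s=pose(); q=down(-.6)
C[2]=0
show(rows(p,r,[(C+[0,0,.17],q,4),(C+[0,0,.084],q,6)],-1))
```

```text
cap [0.56071918 0.02954608 0.113     ] dia [-0.04567871  0.03164942  0.        ] [0.03318761 0.0473735  0.        ]
corners [0.4877149  0.12200324 0.12      ] [0.66473703 0.0880002  0.12      ] exp [[0.4867     0.12441427 0.12      ]
 [0.66321847 0.08918318 0.12      ]]
exp pocket [[0.55890952 0.02638476 0.        ]]
[[0.0019,-0.003,0.0213,0.2,-0.2,0.0,-1],[0.002,-0.0029,0.0213,0.2,-0.2,0.0,-1],[0.002,-0.0028,0.0213,0.2,-0.2,0.0,-1],[0.0021,-0.0028,0.0213,0.2,-0.2,0.0,-1],[0.0,0.0,0.0143,-0.0,0.0,0.0,-1],[0.0,0.0,0.0143,-0.0,0.0,0.0,-1],[0.0,0.0,0.0143,-0.0,0.0,0.0,-1],[0.0,0.0,0.0143,-0.0,0.0,0.0,-1],[0.0,0.0,0.0143,-0.0,0.0,0.0,-1],[0.0,0.0,0.0143,-0.0,0.0,0.0,-1]]
```

Emit:
apply_moves(moves=[[[0.002,-0.003,0.021,0.2,-0.2,0,-1],[0.002,-0.003,0.021,0.2,-0.2,0,-1],[0.002,-0.003,0.021,0.2,-0.2,0,-1],[0.002,-0.003,0.021,0.2,-0.2,0,-1],[0,0,0,0,0,0,-1],[0,0,0,0,0,0,-1]]], force=40)

```text
time: 11.3
eef_pos: [0.5697, 0.0285, 0.183]
tcp_rot: [0.884, 0.467, 0.01, 0.009]
contact_force: [-0.2, 0.5, 0.1]
opening: 1.0
```

Run:
```python
from h import *
p,r,s=pose();print(p,s['time'],r.as_matrix().round(3)); q=down(-.6); C=np.array([.560,.0285,0])
show(rows(p,r,[(C+[0,0,.14],q,3),(C+[0,0,.08],q,5)],-1))
```

```text
[0.56970896 0.02854257 0.18298828] 11.3 [[ 0.564  0.825  0.025]
 [ 0.826 -0.564 -0.007]
 [ 0.009  0.025 -1.   ]]
[[-0.002,-0.003,0.0142,0.5,-0.2,0.0,-1],[-0.0019,-0.0029,0.0143,0.5,-0.2,0.0,-1],[-0.0019,-0.0028,0.0143,0.5,-0.2,0.0,-1],[0.0,0.0,0.012,-0.0,0.0,0.0,-1],[0.0,0.0,0.012,-0.0,0.0,0.0,-1],[0.0,0.0,0.012,-0.0,0.0,0.0,-1],[0.0,0.0,0.012,-0.0,0.0,0.0,-1],[0.0,0.0,0.012,-0.0,0.0,0.0,-1]]
```

Emit:
apply_moves(moves=[[[-0.003,-0.005,0.014,0.8,-0.2,0,-1],[-0.003,-0.005,0.014,0.8,-0.2,0,-1],[-0.003,-0.005,0.01,0.8,-0.2,0,-1],[0,0,0,0,0,0,-1]]])

```text
time: 11.7
eef_pos: [0.554, 0.0288, 0.1465]
tcp_rot: [0.884, 0.467, -0.003, -0.006]
contact_force: [0.2, 0.5, -0.3]
opening: 1.0
```

Run:
```python
from h import *
p,r,s=pose();print(p,s['time'],r.as_matrix().round(3)); q=down(-.6); C=np.array([.560,.0285,0])
show(rows(p,r,[(C+[0,0,.08],q,5)],-1))
```

```text
[0.55400656 0.02883498 0.14647173] 11.7 [[ 0.564  0.826 -0.011]
 [ 0.826 -0.564  0.009]
 [ 0.001 -0.014 -1.   ]]
[[0.0006,0.0012,0.0133,-0.2,-0.0,0.0,-1],[0.0006,0.0012,0.0133,-0.2,-0.0,0.0,-1],[0.0006,0.0011,0.0133,-0.2,-0.0,0.0,-1],[0.0006,0.0011,0.0133,-0.2,-0.0,0.0,-1],[0.0006,0.0011,0.0133,-0.2,-0.0,0.0,-1]]
```

Emit:
apply_moves(moves=[[[0.0005,0.001,0.013,-0.1,0,0,-1],[0.0005,0.001,0.013,-0.1,0,0,-1],[0.0005,0.001,0.013,-0.1,0,0,-1],[0.0005,0.001,0.013,-0.1,0,0,-1],[0.0005,0.001,0.009,-0.1,0,0,-1],[0,0,0,0,0,0,-1],[0,0,0,0,0,0,-1]]])

```text
time: 12.4
eef_pos: [0.5589, 0.0284, 0.0786]
tcp_rot: [0.884, 0.467, -0.001, -0.003]
contact_force: [-0.9, -0.3, -0.5]
opening: 1.001
```

Run:
```python
from h import *
from plant import ctrl
import cv2
p,r,s=pose();print(p,s['time'],s['contact_force'],r.as_matrix().round(3))
cv2.imwrite('pics/w3.png',ctrl.read_camera('wrist')[:,:,::-1])
```

```text
[0.55890182 0.02840295 0.07855361] 12.4 [-0.92586834 -0.32546528 -0.49596832] [[ 0.564  0.825 -0.005]
 [ 0.825 -0.564  0.004]
 [ 0.    -0.006 -1.   ]]
```

View pics/w3.png

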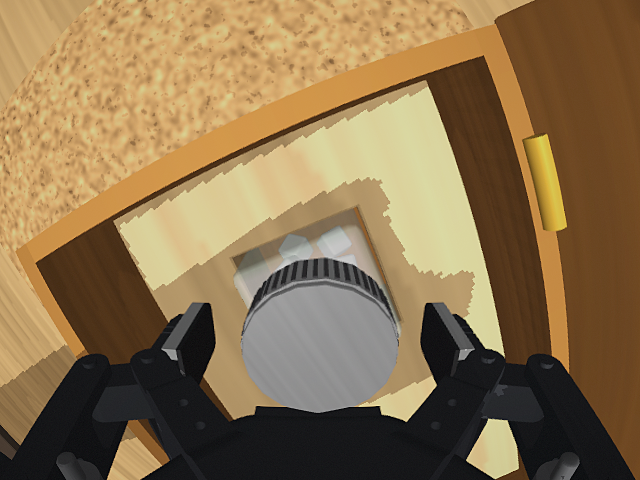

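The cap is centred between the pads (u 243–398 against pads 213/423). Closing firmly.

Emit:
apply_moves(moves=[[[0,0,0,0,0,0,0],[0,0,0,0,0,0,1],[0,0,0,0,0,0,1],[0,0,0,0,0,0,1],[0,0,0,0,0,0,1],[0,0,0,0,0,0,1]]], force=100)

```text
time: 13.05
eef_pos: [0.5603, 0.0283, 0.0807]
tcp_rot: [0.884, 0.467, 0.001, -0.001]
contact_force: [1.1, 0.4, -1.7]
opening: 0.635
```

Emit:
apply_moves(moves=[[[0,0,0,0,0,-4,1],[0,0,0,0,0,-4,1],[0,0,0,0,0,-4,1],[0,0,0,0,0,-4,1],[0,0,0,0,0,-4,1]]])

```text
time: 13.55
eef_pos: [0.5594, 0.0283, 0.0811]
tcp_rot: [0.789, 0.615, 0.0, -0.003]
contact_force: [0.7, 0.6, -1.0]
opening: 0.635
```

Run:
```python
from h import *
p,r,s=pose();m=r.as_matrix();print(p,s['time'],s['contact_force'],s['wrist_torque'],s['opening'],np.arctan2(m[1,1],m[0,1]),m[:,2])
```

```text
[0.55937222 0.02829829 0.08110774] 13.55 [ 0.69488178  0.61875995 -0.97536219] [-0.01124265 -0.07886033 -0.27397791] 0.6352513439454193 -0.24726460537156772 [-0.0031926   0.00542157 -0.99998021]
```

Emit:
apply_moves(moves=[[[0,0,0,0,0,-4,1],[0,0,0,0,0,-4,1],[0,0,0,0,0,-4,1],[0,0,0,0,0,-4,1],[0,0,0,0,0,-4,1],[0,0,0,0,0,-4,1],[0,0,0,0,0,-4,1],[0,0,0,0,0,-4,1],[0,0,0,0,0,-4,1],[0,0,0,0,0,-4,1],[0,0,0,0,0,0,1],[0,0,0,0,0,0,1]]])

```text
time: 14.75
eef_pos: [0.5586, 0.0292, 0.0818]
tcp_rot: [0.521, 0.853, 0.002, -0.004]
contact_force: [-0.1, 0.2, -0.6]
opening: 0.642
```

Run:
```python
from h import *
from plant import ctrl
import cv2
p,r,s=pose();m=r.as_matrix();print(p,s['time'],s['contact_force'],s['wrist_torque'],s['opening'],np.arctan2(m[1,1],m[0,1]),m[:,2])
c=ctrl.get_calibration('wrist'); np.savez('w4.npz',**c)
cv2.imwrite('pics/w4.png',ctrl.read_camera('wrist')[:,:,::-1])
```

```text
[0.55858366 0.02921746 0.08176006] 14.75 [-0.05942086  0.18563894 -0.55796504] [-0.03010653 -0.02593546  0.00552099] 0.642250036938867 0.4745175636081195 [-0.00533917  0.00843149 -0.9999502 ]
```

View pics/w4.png

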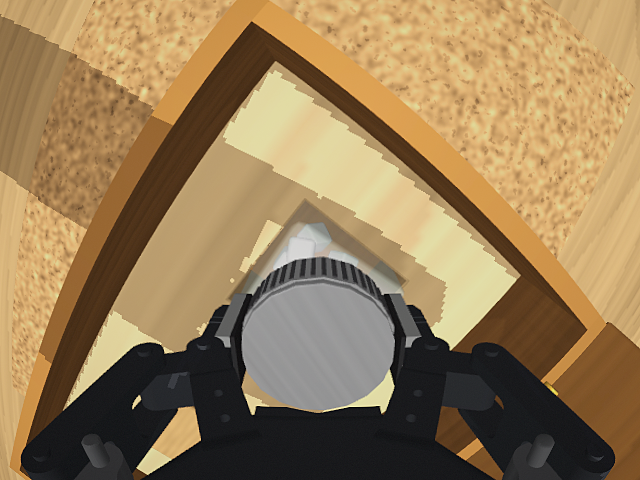

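Run:
```python
import cv2,numpy as np
for n,x in (('w3',320),('w4',318)):
    g=cv2.cvtColor(cv2.imread(f'pics/{n}.png'),6).astype(np.float32)
    g=g-cv2.GaussianBlur(g,(0,0),6); g=cv2.GaussianBlur(g,(0,0),1)
    gx,gy=cv2.Sobel(g,5,1,0),cv2.Sobel(g,5,0,1); m=np.zeros(g.shape,np.uint8); cv2.ellipse(m,(x,342),(55,40),0,0,360,255,-1); k=m>0
    a=.5*np.arctan2(2*(gx*gy)[k].sum(),(gx**2-gy**2)[k].sum()); J=np.hypot(2*(gx*gy)[k].sum(),(gx**2-gy**2)[k].sum())/(gx**2+gy**2)[k].sum()
    print(n,'grain dir deg (up-right +)',90-np.degrees(a)-(180 if a<0 else 0),'coh',J)
w=[cv2.imread(f'pics/{n}.png')[255:415,235:405] for n in('w3','w4')]
cv2.imwrite('pics/cmp.png',cv2.resize(np.hstack(w),None,fx=2.3,fy=2.3,interpolation=cv2.INTER_CUBIC))
```

```text
w3 grain dir deg (up-right +) -55.912506 coh 0.92050546
w4 grain dir deg (up-right +) -55.76735 coh 0.94312114
```

View pics/cmp.png

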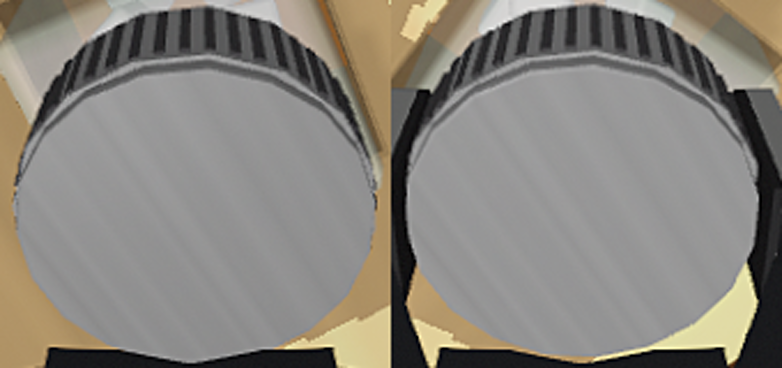

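The cap did not slip: its grain lies at the same angle in the gripper frame in both images, so it turned about 1.07 rad. Wrist torque has dropped to about 0. Lifting gently.

Emit:
apply_moves(moves=[[[0,0,-0.002,0,0,0,1],[0,0,-0.002,0,0,0,1],[0,0,-0.003,0,0,0,1],[0,0,-0.003,0,0,0,1]]])

```text
time: 15.2
eef_pos: [0.5584, 0.0292, 0.0922]
tcp_rot: [0.522, 0.853, 0.002, -0.005]
contact_force: [0.0, -0.3, -0.1]
opening: 0.635
```

Emit:
apply_moves(moves=[[[0,0,-0.005,0,0,0,1],[0,0,-0.005,0,0,0,1],[0,0,-0.005,0,0,0,1],[0,0,-0.005,0,0,0,1],[0,0,-0.005,0,0,0,1],[0,0,-0.003,0,0,0,1],[0,0,0,0,0,0,1],[0,0,0,0,0,0,1],[0,0,0,0,0,0,1],[0,0,0,0,0,0,1]]])

```text
time: 16.2
eef_pos: [0.5591, 0.0289, 0.1239]
tcp_rot: [0.522, 0.853, 0.002, -0.004]
contact_force: [0.3, 0.8, -1.1]
opening: 0.63
```

Run:
```python
from h import *
from plant import ctrl
import cv2
p,r,s=pose();m=r.as_matrix();print(p,s['time'],s['contact_force'],s['opening'],m[:,2],abs(s['dq']).max())
a=ctrl.read_camera('wrist')[:,:,::-1]; b=ctrl.read_camera('side')[:,:,::-1][130:370,200:440]
cv2.imwrite('pics/end.png',np.hstack([cv2.resize(a,(480,360)),cv2.resize(b,(320,360))]))
```

```text
[0.55906979 0.02886583 0.12394743] 16.2 [ 0.25714458  0.82205023 -1.14103325] 0.6298435518647074 [-0.00418651  0.00825682 -0.99995715] 0.0026708562785819705
```

View pics/end.png

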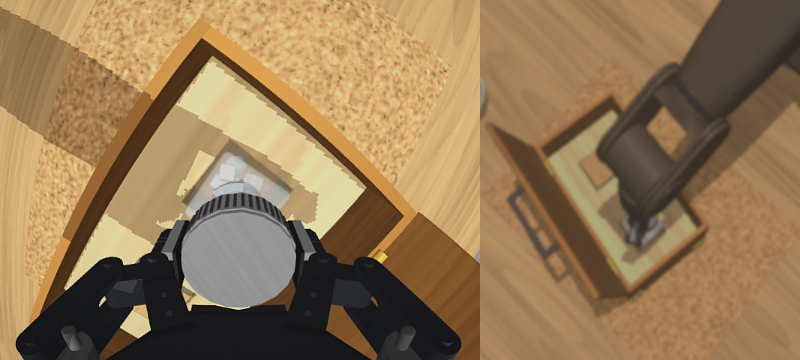

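The jar is still seated in its pocket, with its open neck visible below the cap. The cap is level in the gripper and the lid leans back, open. Handing in.

```bash
python3 -c "
from plant import ctrl
print(ctrl.sign_off())"
```

```text
the job is handed in; nothing more can be done
None
```

I opened the lid to its stop, unscrewed the cap and lifted it straight off. I handed the job in at about 16 s with the cap held level, roughly 2 cm above the jar's mouth. Sign-off reports no verdict, so the result rests on my own checks below.

- **Lid:** I pulled it open by its handle. The arm's position put it at 1.845 rad, where it met the stop with about 18 N. The last side picture shows it still leaning back.
- **Cap turn:** I gripped it at 100 N and turned it about 1.07 rad counter-clockwise. The grain on its top kept the same angle in the gripper, so it did not slip. The wrist torque had dropped to about 0 before I lifted.
- **Lift:** The wrist showed almost no force at the start, so the jar was not being pulled up. From tool height, the cap's lower edge ended about 22 mm above the mouth.
- **Final state:** The tool was tilted less than 0.01 rad, joint speeds were near zero and the cap was still gripped. The jar was still in its pocket.
- **Bystanders:** The card box looked undisturbed in the last picture. I did not check the bottle, dish and book again at the end, but nothing went near them.

The one disagreement was the cap's measured position, about 3.6 mm from where the fitted chest pose put the pocket. I aimed between the two, and the cap sat centred between the fingers.

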